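# Turn a back-to-front praline tray in its sliding box

### The arm

A 6-joint arm with a two-finger parallel gripper is mounted at the origin on a cart in front of the work surface, level with it; the furniture and walls round the work are solid. World frame = base frame: x ahead of the robot, y to its left, z up, the work surface at z = 0. Lengths are in m, angles in rad, forces in N, time in s.
With the tool pointing down it reaches from about 0.35 to 0.85 m from the base axis. Payload 8.1 kg.
Tool frame: the origin (TCP) lies at the very end of the fingers, on their centre line; the grasp point (between the pads) lies 19 mm behind it; z points along the fingers, y is the direction in which the jaws open and shut (so a half turn about z gives the same grasp; the last joint's range is limited). The gripper opens to 93 mm and grips with 3 to 60 N. Pads are 15 mm wide; open, the fingers measure 128 mm over their backs; the gripper's body (75 mm by 188 mm) begins 65 mm behind the grasp point.
Start: joints at [1.075, 0.13, 1.488, -0, 1.523, -0.085], TCP at [0.24, 0.55, 0.219] pointing down, gripper open.
Joint ranges: [-2.96, 2.96], [-0.89, 2.26], [0.02, 2.5], [-1.34, 4.48], [0, 2.73], [-2.66, 2.66]. Speed limits (rad/s): [2.39, 2.39, 2.79, 3.14, 3.14, 3.14].

### API

Orientations are given as a 3x3 rotation matrix whose columns are the frame's x, y, z axes.
In Python, from station import r gives the robot as it stands.
- The arm moves only by the shell command python3 -m jog 'ROWS' [OPENING]. ROWS is JSON, a list of rows, each an object of numbers: "dx", "dy", "dz": the shift along the tool's x, y, z scaled (see below); "ax", "ay", "az": the turn, a rotation vector about the tool's x, y, z scaled (see below). In form: [{"dx": .., "dy": .., "dz": .., "ax": .., "ay": .., "az": ..}, ...]. A call has 1 to 12 rows; each row shifts and turns the commanded pose from where the row before left it, along the tool's axes as they then stand; what a row does not reach is not made up. The controller multiplies each number of a shift by 400 mm and each number of a turn by pi/4 rad. A row lasts 1/10 s, in which the tool goes at most 50 mm and 8.59 degrees, less where a joint would pass 70% of its speed; a pose out of reach is approached as far as the arm can. A call with a number of a shift or a turn outside -1 to 1 is refused whole. A call with a gripper value outside its range is refused whole. OPENING is the opening, from -1 (shut) to 1 (fully open), set as the call begins (- or left out, the last holds). The fingers move at their own pace and stop on an object; the grip force is fixed at half the most. Time passes only in rows, so rows that do not move let the fingers close. It gives the time, the measured TCP pose, the force and the opening at its end, in the units of the state.
- r.get_state(): the state, without advancing time (a new reading comes with each control period).
- r.camera(name): name is "scene" or "side" or "wrist"; returns a dict with "image" (480x640x3 uint8, blue, green, red), "intrinsics" (3x3 intrinsics, pixels), "origin" and "orientation" of the camera in the world. Camera axes: x right, y down, z forward; pixel columns grow to the right and rows downward; lengths in m; the calibration is good to about 2 mm. A picture is of the moment at which its call begins. There is no depth.
- r.job_done(): hands the job in, once; it reports no verdict.
The state is a dict: "t": time; "joint_pos": joint angles; "joint_velocities": joint speeds; "tau": joint torques, N m; "position": TCP position; "tcp_rot": TCP orientation; "contact_force": force on the tool from outside, world axes, zero at the start; "ft_torque": the same for the moment, N m; "width": finger opening in m.
Only numpy, scipy, OpenCV 4.12 (cv2) and the standard library are available. Lean on these libraries where they do the work, as an engineer would, in place of code of your own. Each camera call takes 0.05 s, during which the arm holds its last target.

### The job

One of the two sliding praline boxes was packed back to front: the window of its wooden sleeve shows the violet card instead of the chocolates. Slide its tray right out of the sleeve, turn it end for end and slide it back in, so that the chocolates lie under the window and the tray sticks out equally at both ends of the sleeve, as in the other box. Keep the tray level so that nothing spills, leave the sleeve upright about where it stands (a few centimetres do not matter), and do not disturb the other box, the tongs or the ribbon reel.

Things in the scene. Friction and masses are not known exactly. Their poses are not given: they have to be found in the camera images.
- sleeve_1: Dark wooden sleeve of the WRONGLY packed box, on the left or right, length roughly across the view: tube open at both ends, loose, 0.45 kg. Outside 110 long (x) x 72 wide (y) x 43 mm high; inside 64 x 36 mm; floor 3 mm thick (bevelled down to 1.2 at the ends), so the tray rides 3 mm high. Origin: centre of underside. +x: to the end with the brass-rimmed window in its half of the roof.
- tray_1_mid (a point): Tray in sleeve_1: light wood, loose, 0.15 kg, balanced, 150 long (x) x 60 wide (y) x 30 mm high, solid plain end walls; 2 mm play each side, 6 mm in height. Point: its centre, 15 mm above its underside. +x: to the half with six chocolates; -x half: violet card. Starts with x opposite to the sleeve's x, about 20 mm sticking out at each end; slides freely both ways. Counter between the boxes is free.
- tray_1_chocolate_end (a point): Middle of the outer face of tray_1's end wall at its chocolate half, 75 mm from the tray's centre along its +x, 15 mm above its underside.
- sleeve_2: Sleeve of the other box, same make and axes, packed RIGHT (chocolates under the window). Leave it alone.
- tray_2_mid (a point): Centre of the tray in sleeve_2, same make and axes as tray_1; +x is its chocolate half. Leave it alone.
- tray_2_chocolate_end (a point): Middle of the outer face of tray_2's end wall at its chocolate half.
- tongs_mid (a point): Steel praline tongs, 175 x 26 x 12 mm, lying loose behind the boxes on the right, length across the view; point at their centre. Leave alone.
- ribbon_spool_mid (a point): Reel of gold ribbon lying flat, diameter 64 mm, 20 mm high, loose, behind the boxes on the left; point at its centre. Leave alone.

How it is judged:
On the way:
1. the tray of the wrongly packed box is drawn right out of its sleeve (horizontal distance between tray_1_mid and sleeve_1 above 0.125 m), for 0.1 s.
At the end, for the whole second after the job is handed in: tray_1 lies level in sleeve_1, chocolates under the window, middles within 9 mm lengthwise; sleeve_1 upright, at rest, within 60 mm of where it stood; the other box upright within 30 mm, its tray still within 9 mm of its middle; all released (x of tray_1_mid in the frame of sleeve_1 between -0.009 and 0.009 m and y of tray_1_mid in the frame of sleeve_1 between -0.006 and 0.006 m and z of tray_1_mid in the frame of sleeve_1 between 0.01 and 0.026 m and x of tray_1_chocolate_end in the frame of sleeve_1 above 0.05 m and x of tray_2_mid in the frame of sleeve_2 between -0.009 and 0.009 m and y of tray_2_mid in the frame of sleeve_2 between -0.006 and 0.006 m and z of tray_2_mid in the frame of sleeve_2 between 0.01 and 0.026 m and x of tray_2_chocolate_end in the frame of sleeve_2 above 0.05 m and angle between the x axis of tray_1_mid and the x axis of sleeve_1, either way round below 0.08 rad and angle between tray_1_mid's own z axis and vertical below 0.1 rad and angle between each of sleeve_1, sleeve_2's own z axis and vertical below 0.06 rad and height (world z) of sleeve_1 below 0.005 m and distance of sleeve_1 from where it was at the start of the episode below 0.06 m and distance of sleeve_2 from where it was at the start of the episode below 0.03 m and linear speed of sleeve_1 below 0.01 m/s and contact force between the fingers and anything else below 0.3 N); the robot touches nothing.
It fails at once if the tray is tipped so that chocolates spill (more than about 35 degrees) (angle between tray_1_mid's own z axis and vertical above 0.6 rad).
It fails at once if the sleeve is tipped over (angle between sleeve_1's own z axis and vertical above 0.5 rad).
It fails at once if the other box is pushed more than 30 mm (distance of any of sleeve_2, tray_2_mid from where it was at the start of the episode above 0.03 m).
It fails at once if the tongs or the ribbon reel are knocked away (more than 30 mm) (distance of any of tongs_mid, ribbon_spool_mid from where it was at the start of the episode above 0.03 m).
It also fails if it takes over 72 s, if anything falls off the work surface, if the arm or the gripper's body presses on something with over 40 N, if the wrist force passes 120 N, or if a joint passes its speed limit or range.

## Working session

There is one attempt and no reset: what is moved stays moved. The work goes in short steps, Python scripts to look and compute and a shell command to move; the robot and the scene stay as the last step left them, time stands still between calls to the robot, and variables do not carry over. Pictures are saved under pics/ and viewed, and the job is handed in when it is done.

```bash
mkdir -p pics; ls
python3 - <<'E'
from station import r
import cv2
s=r.get_state();print(s)
for n in ["scene","side","wrist"]:
    c=r.camera(n);cv2.imwrite(f"pics/{n}0.png",c["image"]);print(n,c["intrinsics"],c["origin"],c["orientation"])
E
```

```text
pics
{'t': 0.0, 'joint_pos': array([ 1.07463316e+00,  1.31126966e-01,  1.48928115e+00,  1.02896168e-05,
        1.52298287e+00, -8.53829159e-02]), 'joint_velocities': array([-4.95089053e-05, -4.61372533e-04,  7.38724557e-04,  8.94855354e-04,
       -3.05448880e-04, -1.58335295e-03]), 'tau': array([-6.96524094e-04, -5.59853983e+01, -4.91751766e+01,  7.67730642e-02,
        3.54604411e-02, -2.06770815e-04]), 'position': array([0.23929231, 0.54960315, 0.21760684]), 'tcp_rot': array([[-9.16809257e-01,  3.99324476e-01, -8.65147380e-04],
       [ 3.99325380e-01,  9.16807916e-01, -1.57659600e-03],
       [ 1.63600594e-04, -1.79091312e-03, -9.99998383e-01]]), 'contact_force': array([ 0.23666822,  0.71035292, -0.71287274]), 'ft_torque': array([-0.00462215,  0.03034279, -0.02929466]), 'width': 0.09336214692432411}
scene [[545.3638978    0.         306.25162161]
 [  0.         545.3638978  243.1707915 ]
 [  0.           0.           1.        ]] [ 0.09823513 -0.38801257  0.85810829] [[ 0.75402472 -0.51546079  0.40712025]
 [-0.65667909 -0.60554516  0.44954158]
 [ 0.01480863 -0.60631282 -0.79508834]]
side [[568.02887115   0.         324.70807967]
 [  0.         568.02887115 236.36991454]
 [  0.           0.           1.        ]] [0.46567682 0.90998849 0.80403443] [[-0.99730311 -0.05360635  0.05012859]
 [-0.0730412   0.65815727 -0.74932902]
 [ 0.00717629 -0.75096961 -0.66029777]]
wrist [[336.91215479   0.         321.24729374]
 [  0.         336.91215479 240.90076452]
 [  0.           0.           1.        ]] [0.16203263 0.58433527 0.38360114] [[ 3.99199380e-01  8.74651813e-01  2.74998294e-01]
 [ 9.16863890e-01 -3.80597712e-01 -1.20440813e-01]
 [-6.80053922e-04  3.00215903e-01 -9.53871034e-01]]
```

View pics/scene0.png

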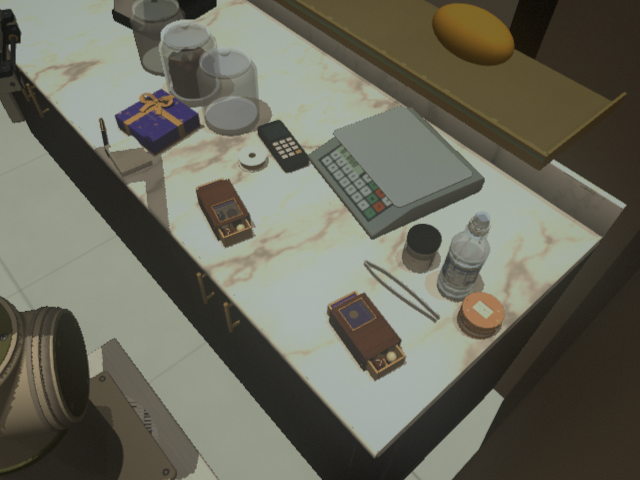

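View pics/side0.png

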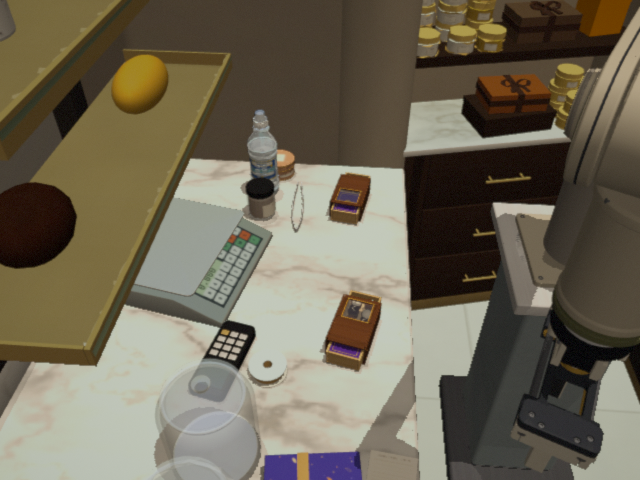

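View pics/wrist0.png

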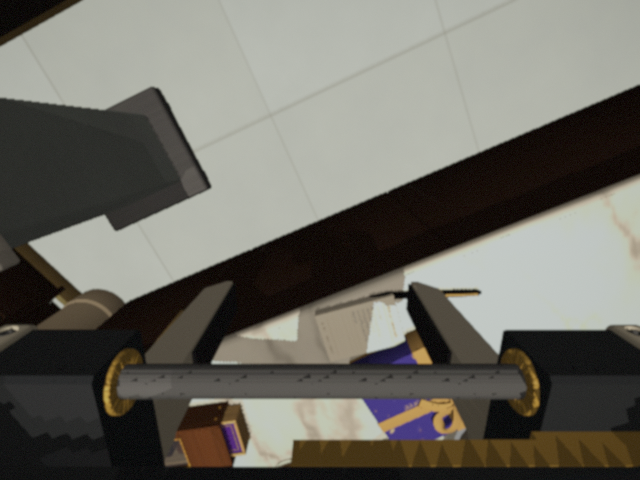

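The wrongly packed box is the right one: in the scene view it is at (365,335) with violet in its window, and in the side view at (350,198). The other box is at (227,212) in the scene view with chocolates in its window. Next I'll zoom in to measure.

Run:
```python
import cv2,numpy as np
a=cv2.imread("pics/scene0.png")[270:390,310:420];b=cv2.imread("pics/side0.png")[165:235,310:390]
a=cv2.resize(a,None,fx=5,fy=5,interpolation=cv2.INTER_CUBIC)[:600];b=cv2.resize(b,None,fx=8,fy=8,interpolation=cv2.INTER_CUBIC)
cv2.imwrite("pics/za.png",a);cv2.imwrite("pics/zb.png",b)
```

```text
(no output)
```

View pics/za.png

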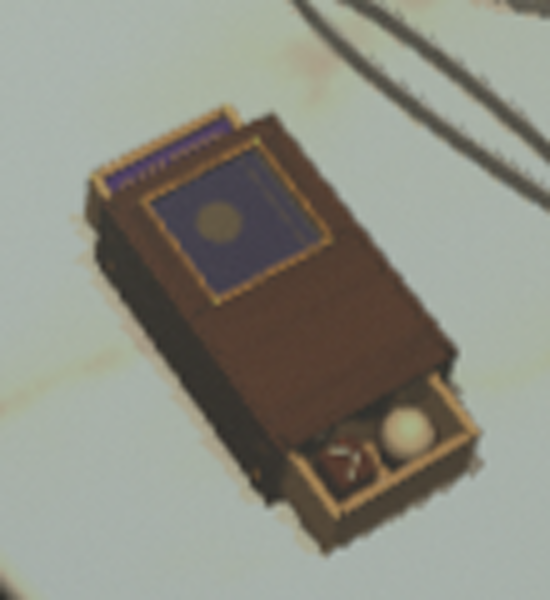

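View pics/zb.png

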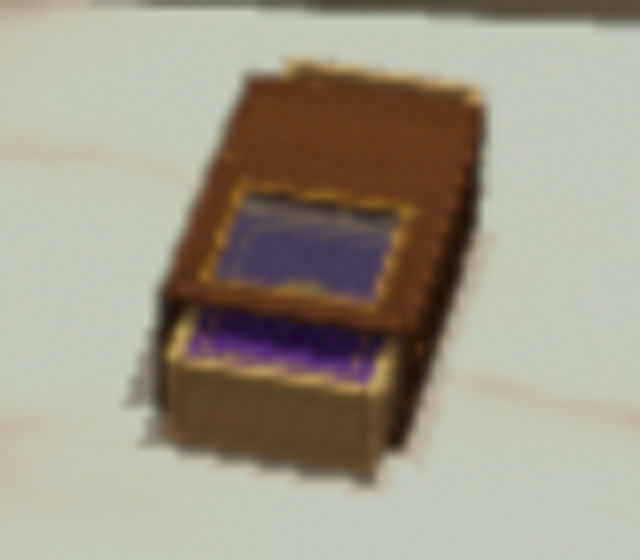

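Zoomed scene view: sleeve roof corners at about (364,293), (330,308), (367,359) and (401,340), with the window on the +y half. The tray's chocolate end faces -y. I'll cast rays onto the planes at the right heights.

```bash
cat > h.py <<'E'
import numpy as np,cv2
def ray(c,px,z):
    K,o,R=[np.array(c[k]) for k in("intrinsics","origin","orientation")]
    d=R@np.linalg.solve(K,np.array([px[0],px[1],1.])); return o+d*(z-o[2])/d[2]
def proj(c,p):
    K,o,R=[np.array(c[k]) for k in("intrinsics","origin","orientation")]
    q=K@(R.T@(np.array(p)-o)); return q[:2]/q[2]
def axes(z,n,lo,hi): pass
E
python3 - <<'E'
from station import r
from h import *
c=r.camera("scene");s=r.camera("side")
off=np.array([310,270])
def show(c,P,z,lab):
    Q=np.array([ray(c,p,z) for p in P]);print(lab,Q.round(4)[:,:2].tolist(),"mean",Q.mean(0).round(4),"sides",[round(float(np.linalg.norm(Q[i]-Q[i-1])),4) for i in range(len(Q))]);return Q
Z=lambda L,o,f:[np.array(p)/f+np.array(o) for p in L]
A=show(c,Z([(270,115),(100,190),(285,447),(455,352)],(309.9,269.9),5),.043,"roof scene")
B=show(s,Z([(250,75),(165,290),(405,335),(487,115)],(309.9,164.9),8),.043,"roof side")
show(c,Z([(478,432),(333,512)],(309.9,269.9),5),.033,"choc end");show(c,Z([(228,108),(92,178)],(309.9,269.9),5),.033,"violet end sc")
show(s,Z([(168,345),(388,382)],(309.9,164.9),8),.033,"violet end side");show(s,Z([(287,62),(483,95)],(309.9,164.9),8),.033,"choc end side")
for Q in(A,B):
    d=(Q[0]+Q[1]-Q[2]-Q[3]) if Q is A else (Q[1]+Q[2]-Q[0]-Q[3])
    print(np.degrees(np.arctan2(d[1],d[0])))
# mask check
for n,cc in(("scene",c),("side",s)):
    im=cc["image"]; hsv=cv2.cvtColor(im,cv2.COLOR_BGR2HSV)
    m=((hsv[...,1]>110)&(hsv[...,2]<110)).astype(np.uint8)
    k,l,st,ce=cv2.connectedComponentsWithStats(m)
    print(n,[(st[i][:5].tolist()) for i in range(1,k) if 200<st[i][4]<6000])
# other things
show(c,[(365,264),(438,318)],.006,"tongs ends");show(c,[(253,158)],.02,"reel")
show(c,[(228,212)],.043,"box2")
E
```

```text
roof scene [[0.5206, -0.076], [0.4545, -0.0595], [0.4351, -0.1693], [0.5021, -0.1819]] mean [ 0.4781 -0.1217  0.043 ] sides [0.1075, 0.0682, 0.1115, 0.0682]
roof side [[0.5014, -0.1742], [0.5193, -0.0708], [0.4535, -0.0564], [0.4326, -0.16]] mean [ 0.4767 -0.1153  0.043 ] sides [0.0702, 0.1049, 0.0674, 0.1056]
choc end [[0.4913, -0.2043], [0.4349, -0.1928]] mean [ 0.4631 -0.1986  0.033 ] sides [0.0576, 0.0576]
violet end sc [[0.5164, -0.0603], [0.46, -0.0501]] mean [ 0.4882 -0.0552  0.033 ] sides [0.0574, 0.0574]
violet end side [[0.5176, -0.0594], [0.4574, -0.0483]] mean [ 0.4875 -0.0539  0.033 ] sides [0.0613, 0.0613]
choc end side [[0.4913, -0.1959], [0.4335, -0.184]] mean [ 0.4624 -0.1899  0.033 ] sides [0.0591, 0.0591]
80.03402580861336
79.39497125255
scene [[332, 31, 182, 118, 1139], [166, 102, 30, 18, 250], [130, 113, 45, 27, 506]]
side [[0, 0, 128, 131, 1079], [0, 0, 150, 161, 3351], [462, 0, 35, 29, 452], [107, 48, 120, 36, 1071], [0, 53, 233, 312, 3528], [463, 69, 113, 68, 4342], [111, 71, 58, 44, 641], [56, 92, 35, 48, 235], [330, 174, 40, 50, 1085], [0, 181, 78, 88, 5584], [326, 293, 55, 77, 2052], [625, 358, 15, 42, 246]]
tongs ends [[0.5872, -0.0169], [0.6034, -0.1856]] mean [ 0.5953 -0.1012  0.006 ] sides [0.1694, 0.1694]
reel [[0.5926, 0.3383]] mean [0.5926 0.3383 0.02  ] sides [0.0]
box2 [[0.4493, 0.2302]] mean [0.4493 0.2302 0.043 ] sides [0.0]
```

```bash
python3 -m jog '[{"az":0.17},{"az":0.17},{"az":0.17},{"az":0.17},{"az":0.17},{"az":0.17},{"az":0.17},{"az":0.17},{"az":0.17},{"az":0.175},{},{}]' 1
```

```text
validation failed for argument at $[0]...
```

```bash
python3 -m jog '[{"dx":0,"dy":0,"dz":0,"ax":0,"ay":0,"az":0.17},{"dx":0,"dy":0,"dz":0,"ax":0,"ay":0,"az":0.17},{"dx":0,"dy":0,"dz":0,"ax":0,"ay":0,"az":0.17},{"dx":0,"dy":0,"dz":0,"ax":0,"ay":0,"az":0.17},{"dx":0,"dy":0,"dz":0,"ax":0,"ay":0,"az":0.17},{"dx":0,"dy":0,"dz":0,"ax":0,"ay":0,"az":0.17},{"dx":0,"dy":0,"dz":0,"ax":0,"ay":0,"az":0.17},{"dx":0,"dy":0,"dz":0,"ax":0,"ay":0,"az":0.17},{"dx":0,"dy":0,"dz":0,"ax":0,"ay":0,"az":0.17},{"dx":0,"dy":0,"dz":0,"ax":0,"ay":0,"az":0.175},{"dx":0,"dy":0,"dz":0,"ax":0,"ay":0,"az":0},{"dx":0,"dy":0,"dz":0,"ax":0,"ay":0,"az":0}]' 1
```

```text
t: 1.45
position: [0.2395, 0.55, 0.2185]
tcp_rot: [[0.174, 0.985, -0.0], [0.985, -0.174, -0.0], [-0.0, -0.0, -1.0]]
contact_force: [-0.0, -0.5, -0.7]
width: 0.0931
```

```bash
python3 -m jog '[{"dx":-0.1,"dy":0.063,"dz":0,"ax":0,"ay":0,"az":0},{"dx":-0.1,"dy":0.063,"dz":0,"ax":0,"ay":0,"az":0},{"dx":-0.1,"dy":0.063,"dz":0,"ax":0,"ay":0,"az":0},{"dx":-0.1,"dy":0.063,"dz":0,"ax":0,"ay":0,"az":0},{"dx":-0.1,"dy":0.063,"dz":0,"ax":0,"ay":0,"az":0},{"dx":-0.1,"dy":0.063,"dz":0,"ax":0,"ay":0,"az":0},{"dx":-0.1,"dy":0.063,"dz":0,"ax":0,"ay":0,"az":0},{"dx":-0.1,"dy":0.063,"dz":0,"ax":0,"ay":0,"az":0},{"dx":-0.1,"dy":0.063,"dz":0,"ax":0,"ay":0,"az":0},{"dx":-0.1,"dy":0.063,"dz":0,"ax":0,"ay":0,"az":0},{"dx":-0.1,"dy":0.063,"dz":0,"ax":0,"ay":0,"az":0},{"dx":0,"dy":0,"dz":0,"ax":0,"ay":0,"az":0}]' 1
```

```text
t: 2.65
position: [0.4354, 0.0628, 0.2188]
tcp_rot: [[0.181, 0.983, 0.001], [0.983, -0.181, -0.002], [-0.002, 0.001, -1.0]]
contact_force: [-0.7, 0.5, -0.7]
width: 0.0928
```

Run:
```python
from station import r
import cv2
s=r.get_state();print(s['position'],s['tcp_rot'].round(4))
cv2.imwrite("pics/w1.png",r.camera("wrist")["image"])
```

```text
[0.4353528  0.06277528 0.21878728] [[ 1.809e-01  9.835e-01  9.000e-04]
 [ 9.835e-01 -1.809e-01 -1.900e-03]
 [-1.700e-03  1.200e-03 -1.000e+00]]
```

View pics/w1.png

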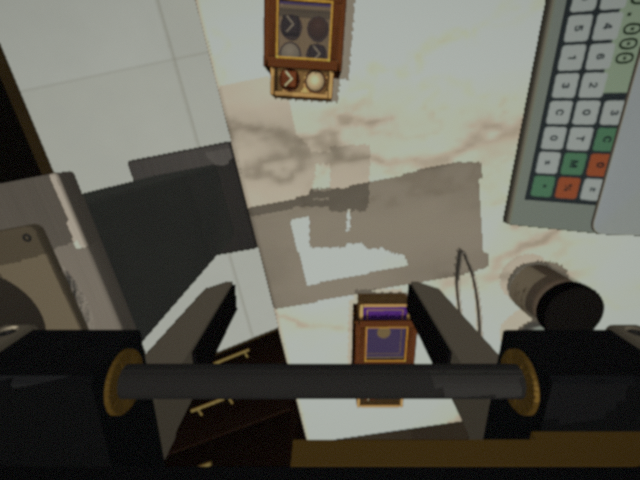

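The wrist view shows box 1 straight ahead between the fingers, with its violet end at about (385,305). The end of box 2 is at (303,97). I'll measure the violet end in this view.

Run:
```python
from station import r
import cv2
im=r.camera("wrist")["image"][280:420,330:440]
cv2.imwrite("pics/zw1.png",cv2.resize(im,None,fx=4,fy=4,interpolation=cv2.INTER_CUBIC))
```

```text
(no output)
```

View pics/zw1.png

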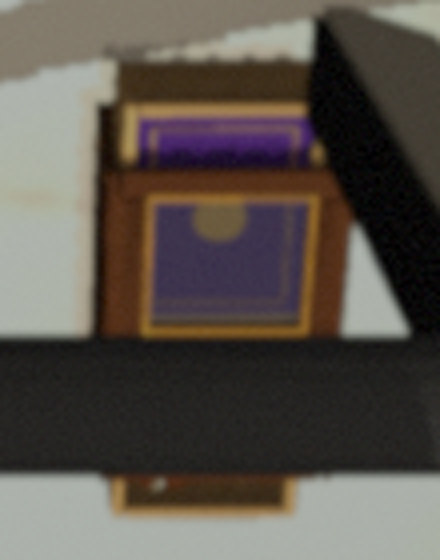

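Run:
```python
from station import r
from h import *
c=r.camera("wrist");s=r.get_state();p=s['position'];R=s['tcp_rot']
f=lambda q,z:ray(c,(q[0]/4+329.9,q[1]/4+279.9),z)
for l,q,z in [("violL",(122,103),.033),("violR",(318,103),.033),("roof+L",(103,170),.043),("roof+R",(350,168),.043),("chocL",(113,514),.033),("chocR",(294,514),.033)]:
    print(l,f(q,z).round(4))
print(c['origin'],p)
t=np.array([.4875,-.0575,.008]);print("tool shift/0.4",(R.T@(t-p)/.4).round(4))
```

```text
violL [ 0.4599 -0.0437  0.033 ]
violR [ 0.516  -0.0539  0.033 ]
roof+L [ 0.4511 -0.0585  0.043 ]
roof+R [ 0.521  -0.0705  0.043 ]
chocL [ 0.4356 -0.1901  0.033 ]
chocR [ 0.4933 -0.2006  0.033 ]
[0.44869857 0.15038748 0.38453519] [0.4338111  0.06795636 0.21859616]
tool shift/0.4 [-0.2851  0.1879  0.5263]
```

```bash
python3 -m jog '[{"dx":-0.1,"dy":0.065,"dz":0,"ax":0,"ay":0,"az":0},{"dx":-0.1,"dy":0.065,"dz":0,"ax":0,"ay":0,"az":0},{"dx":-0.074,"dy":0.057,"dz":0.02,"ax":0,"ay":0,"az":0},{"dx":0,"dy":0,"dz":0.1,"ax":0,"ay":0,"az":0},{"dx":0,"dy":0,"dz":0.1,"ax":0,"ay":0,"az":0},{"dx":0,"dy":0,"dz":0.1,"ax":0,"ay":0,"az":0},{"dx":0,"dy":0,"dz":0.07,"ax":0,"ay":0,"az":0},{"dx":0,"dy":0,"dz":0,"ax":0,"ay":0,"az":0},{"dx":0,"dy":0,"dz":0,"ax":0,"ay":0,"az":0},{"dx":0,"dy":0,"dz":0,"ax":0,"ay":0,"az":0},{"dx":0,"dy":0,"dz":0,"ax":0,"ay":0,"az":0}]' 1
python3 - <<'E'
from station import r
import cv2,numpy as np
s=r.get_state();p=s['position'];R=s['tcp_rot'];print(p,R.round(4))
print((R.T@(np.array([.488,-.053,.008])-p)/.4).round(4))
im=r.camera("side")["image"][130:260,270:430]
cv2.imwrite("pics/s2.png",cv2.resize(im,None,fx=4,fy=4))
im=r.camera("wrist")["image"];cv2.imwrite("pics/w2.png",im)
E
```

```text
t: 3.9
position: [0.4899, -0.0533, 0.065]
tcp_rot: [[0.177, 0.984, 0.004], [0.984, -0.177, -0.001], [-0.0, 0.004, -1.0]]
contact_force: [-0.2, 0.1, 0.1]
width: 0.0927
[ 0.48988968 -0.05334757  0.06503865] [[ 1.772e-01  9.842e-01  3.900e-03]
 [ 9.842e-01 -1.772e-01 -8.000e-04]
 [-1.000e-04  4.000e-03 -1.000e+00]]
[ 0.     -0.0054  0.1426]
```

View pics/s2.png

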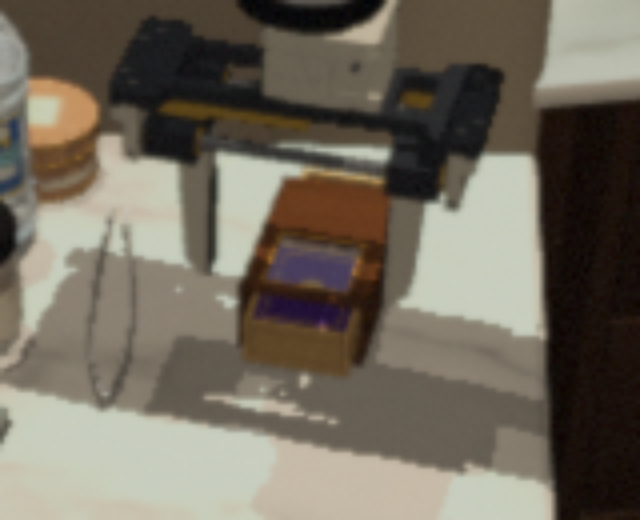

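View pics/w2.png

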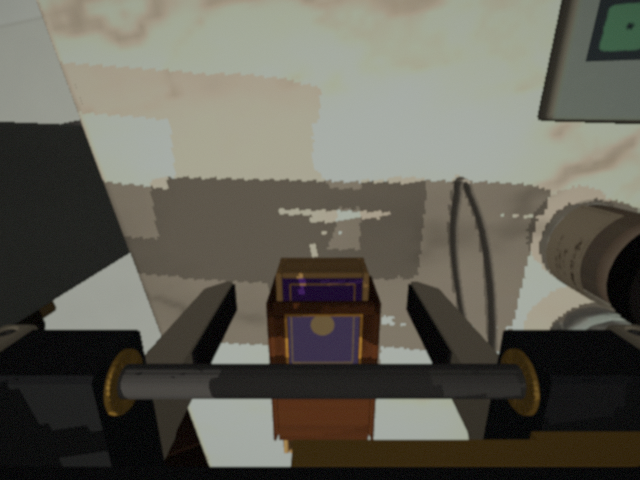

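The gripper straddles the tray's violet end, and the tongs are clear. I'll descend and grip.

```bash
python3 -m jog '[{"dx":0,"dy":-0.005,"dz":0.05,"ax":0,"ay":0,"az":0},{"dx":0,"dy":0,"dz":0.05,"ax":0,"ay":0,"az":0},{"dx":0,"dy":0,"dz":0.04,"ax":0,"ay":0,"az":0},{"dx":0,"dy":0,"dz":0,"ax":0,"ay":0,"az":0},{"dx":0,"dy":0,"dz":0,"ax":0,"ay":0,"az":0}]' 1
python3 -m jog '[{"dx":0,"dy":0,"dz":0,"ax":0,"ay":0,"az":0},{"dx":0,"dy":0,"dz":0,"ax":0,"ay":0,"az":0},{"dx":0,"dy":0,"dz":0,"ax":0,"ay":0,"az":0},{"dx":0,"dy":0,"dz":0,"ax":0,"ay":0,"az":0},{"dx":0,"dy":0,"dz":0,"ax":0,"ay":0,"az":0},{"dx":0,"dy":0,"dz":0,"ax":0,"ay":0,"az":0},{"dx":0,"dy":0,"dz":0,"ax":0,"ay":0,"az":0},{"dx":0,"dy":0,"dz":0,"ax":0,"ay":0,"az":0},{"dx":0,"dy":0,"dz":0,"ax":0,"ay":0,"az":0},{"dx":0,"dy":0,"dz":0,"ax":0,"ay":0,"az":0}]' -1
```

```text
t: 4.5
position: [0.4863, -0.0532, 0.0073]
tcp_rot: [[0.178, 0.984, 0.0], [0.984, -0.178, -0.0], [0.0, 0.0, -1.0]]
contact_force: [-0.0, 0.8, 0.4]
width: 0.0935
t: 5.5
position: [0.4867, -0.0531, 0.0071]
tcp_rot: [[0.178, 0.984, 0.001], [0.984, -0.178, -0.0], [0.0, 0.001, -1.0]]
contact_force: [3.1, 0.7, 5.7]
width: 0.0595
```

```bash
python3 -m jog '[{"dx":0.02,"dy":0,"dz":0,"ax":0,"ay":0,"az":0},{"dx":0.03,"dy":0,"dz":0,"ax":0,"ay":0,"az":0},{"dx":0.04,"dy":0,"dz":0,"ax":0,"ay":0,"az":0},{"dx":0.04,"dy":0,"dz":0,"ax":0,"ay":0,"az":0},{"dx":0.04,"dy":0,"dz":0,"ax":0,"ay":0,"az":0},{"dx":0.04,"dy":0,"dz":0,"ax":0,"ay":0,"az":0},{"dx":0.04,"dy":0,"dz":0,"ax":0,"ay":0,"az":0},{"dx":0.04,"dy":0,"dz":0,"ax":0,"ay":0,"az":0},{"dx":0.04,"dy":0,"dz":0,"ax":0,"ay":0,"az":0},{"dx":0.04,"dy":0,"dz":0,"ax":0,"ay":0,"az":0},{"dx":0.03,"dy":0,"dz":0,"ax":0,"ay":0,"az":0},{"dx":0,"dy":0,"dz":0,"ax":0,"ay":0,"az":0}]'
python3 - <<'E'
from station import r
import cv2
s=r.get_state();print(s['position'],s['contact_force'])
cv2.imwrite("pics/sc3.png",r.camera("scene")["image"][130:430,180:480].repeat(2,0).repeat(2,1))
cv2.imwrite("pics/w3.png",r.camera("wrist")["image"])
E
```

```text
t: 6.7
position: [0.5134, 0.1061, 0.0057]
tcp_rot: [[0.176, 0.984, -0.002], [0.984, -0.176, 0.0], [-0.0, -0.002, -1.0]]
contact_force: [-1.2, 0.3, -1.9]
width: 0.0599
[0.51344569 0.10610281 0.00567011] [-1.16690655  0.26302472 -1.9459397 ]
```

View pics/sc3.png

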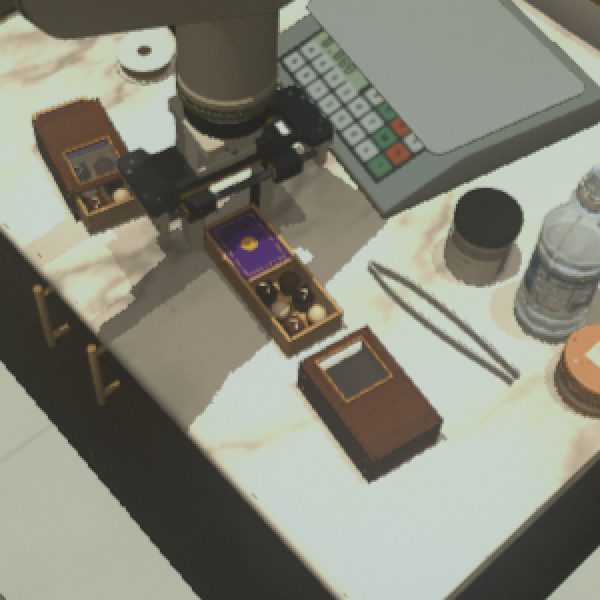

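View pics/w3.png

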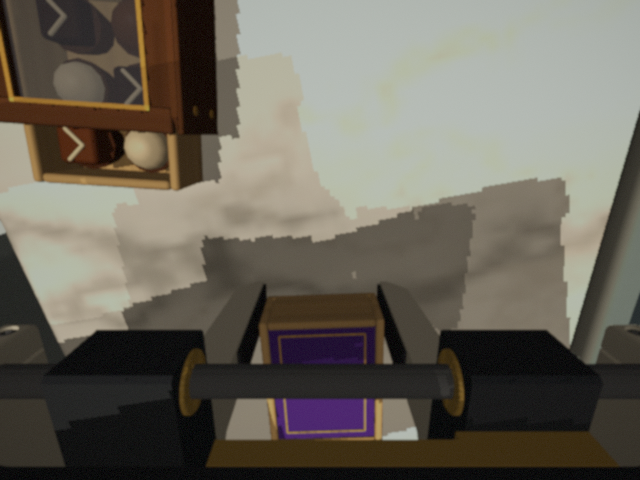

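The scene view shows the tray fully out, with its violet end in the gripper and its chocolate end about 10 mm from the sleeve at (316,340) in the crop. The sleeve has not moved. I'll release and slide the open fingers back to the tray's middle.

```bash
python3 -m jog '[{"dx":0,"dy":0,"dz":0,"ax":0,"ay":0,"az":0},{"dx":0,"dy":0,"dz":0,"ax":0,"ay":0,"az":0},{"dx":0,"dy":0,"dz":0,"ax":0,"ay":0,"az":0},{"dx":0,"dy":0,"dz":0,"ax":0,"ay":0,"az":0},{"dx":0,"dy":0,"dz":0,"ax":0,"ay":0,"az":0}]' 1
python3 - <<'E'
from station import r
import cv2
from h import *
s=r.get_state();print(s['position'],s['width'],s['contact_force'])
c=r.camera("scene")
im=c["image"][225:315,270:370]
cv2.imwrite("pics/sc4.png",cv2.resize(im,None,fx=6,fy=6,interpolation=cv2.INTER_CUBIC))
E
```

```text
t: 7.3
position: [0.5147, 0.1041, 0.0068]
tcp_rot: [[0.178, 0.984, 0.0], [0.984, -0.178, -0.0], [0.0, 0.0, -1.0]]
contact_force: [-0.1, -0.1, -0.2]
width: 0.0918
[0.51470182 0.10414107 0.00677802] 0.09177775181544838 [-0.06569123 -0.11233448 -0.19471822]
```

View pics/sc4.png

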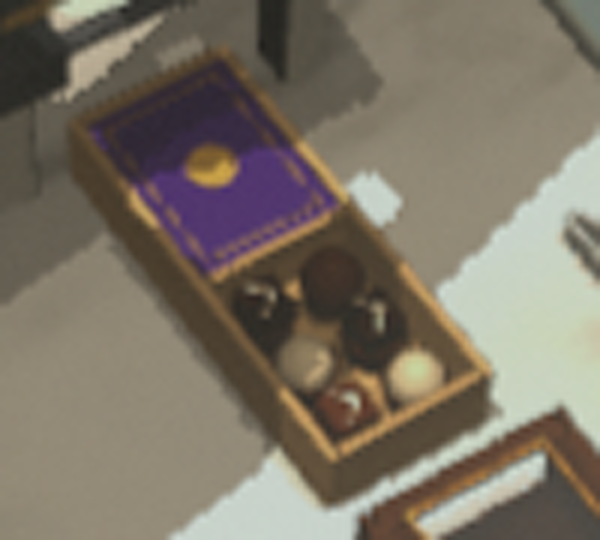

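Tray top corners in the crop: (218,48), (72,122), (335,458), (492,375). The tray lies free and level.

Run:
```python
from station import r
from h import *
c=r.camera("scene");s=r.get_state();p=s['position'];R=s['tcp_rot']
Q=np.array([ray(c,(q[0]/6+269.9,q[1]/6+224.9),.03) for q in [(218,48),(72,122),(335,458),(492,375)]])
print(Q.round(4)); m=Q.mean(0);d=Q[0]+Q[1]-Q[2]-Q[3]
print(m,np.linalg.norm(d)/2,np.degrees(np.arctan2(d[1],d[0])),(R.T@(m-p)/.4).round(4))
```

```text
[[ 0.5387  0.0991  0.03  ]
 [ 0.4837  0.1065  0.03  ]
 [ 0.4637 -0.0394  0.03  ]
 [ 0.5191 -0.0487  0.03  ]]
[0.50130524 0.02937592 0.03      ] 0.14818619999382446 82.32325334255857 [-0.1901  0.0006 -0.0582]
```

```bash
python3 -m jog '[{"dx":-0.06,"dy":0,"dz":0,"ax":0,"ay":0,"az":0},{"dx":-0.06,"dy":0,"dz":0,"ax":0,"ay":0,"az":0},{"dx":-0.063,"dy":0,"dz":0,"ax":0,"ay":0,"az":0},{"dx":0,"dy":0,"dz":0,"ax":0,"ay":0,"az":0},{"dx":0,"dy":0,"dz":0,"ax":0,"ay":0,"az":0}]' 1
python3 -m jog '[{"dx":0,"dy":0,"dz":0,"ax":0,"ay":0,"az":0},{"dx":0,"dy":0,"dz":0,"ax":0,"ay":0,"az":0},{"dx":0,"dy":0,"dz":0,"ax":0,"ay":0,"az":0},{"dx":0,"dy":0,"dz":0,"ax":0,"ay":0,"az":0},{"dx":0,"dy":0,"dz":0,"ax":0,"ay":0,"az":0},{"dx":0,"dy":0,"dz":0,"ax":0,"ay":0,"az":0},{"dx":0,"dy":0,"dz":0,"ax":0,"ay":0,"az":0},{"dx":0,"dy":0,"dz":0,"ax":0,"ay":0,"az":0},{"dx":0,"dy":0,"dz":0,"ax":0,"ay":0,"az":0},{"dx":0,"dy":0,"dz":0,"ax":0,"ay":0,"az":0}]' -1
python3 -m jog '[{"dx":0,"dy":0,"dz":-0.02,"ax":0,"ay":0,"az":0},{"dx":0,"dy":0,"dz":-0.03,"ax":0,"ay":0,"az":0},{"dx":0,"dy":0,"dz":-0.03,"ax":0,"ay":0,"az":0},{"dx":0,"dy":0,"dz":0,"ax":0,"ay":0,"az":0},{"dx":0,"dy":0,"dz":0,"ax":0,"ay":0,"az":0}]'
python3 - <<'E'
from station import r
import cv2
cv2.imwrite("pics/sc5.png",r.camera("scene")["image"][180:380,220:440].repeat(3,0).repeat(3,1)[:600,:800])
E
```

```text
t: 7.9
position: [0.5016, 0.0322, 0.0067]
tcp_rot: [[0.18, 0.984, 0.0], [0.984, -0.18, 0.0], [0.0, 0.0, -1.0]]
contact_force: [-0.4, 0.5, -0.2]
width: 0.0927
t: 8.9
position: [0.5015, 0.0324, 0.0066]
tcp_rot: [[0.178, 0.984, -0.0], [0.984, -0.178, 0.0], [0.0, -0.0, -1.0]]
contact_force: [0.4, 1.3, 0.2]
width: 0.0601
t: 9.4
position: [0.5023, 0.0323, 0.0395]
tcp_rot: [[0.178, 0.984, 0.002], [0.984, -0.178, -0.0], [0.0, 0.002, -1.0]]
contact_force: [-0.4, 0.5, -2.3]
width: 0.0602
```

View pics/sc5.png

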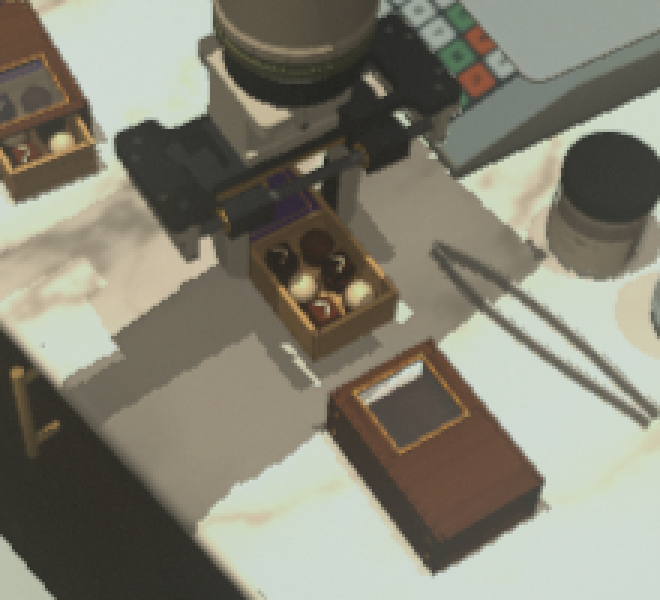

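The tray is held level at its middle, about 33 mm up. I'll move it slightly toward +y and make the first quarter turn.

```bash
python3 -m jog '[{"dx":0.03,"dy":-0.02,"dz":0,"ax":0,"ay":0,"az":0.08},{"dx":0,"dy":0,"dz":0,"ax":0,"ay":0,"az":0.18},{"dx":0,"dy":0,"dz":0,"ax":0,"ay":0,"az":0.18},{"dx":0,"dy":0,"dz":0,"ax":0,"ay":0,"az":0.18},{"dx":0,"dy":0,"dz":0,"ax":0,"ay":0,"az":0.18},{"dx":0,"dy":0,"dz":0,"ax":0,"ay":0,"az":0.18},{"dx":0,"dy":0,"dz":0,"ax":0,"ay":0,"az":0.18},{"dx":0,"dy":0,"dz":0,"ax":0,"ay":0,"az":0.18},{"dx":0,"dy":0,"dz":0,"ax":0,"ay":0,"az":0.18},{"dx":0,"dy":0,"dz":0,"ax":0,"ay":0,"az":0.18},{"dx":0,"dy":0,"dz":0,"ax":0,"ay":0,"az":0.18},{"dx":0,"dy":0,"dz":0,"ax":0,"ay":0,"az":0.12}]'
python3 -m jog '[{"dx":0,"dy":0,"dz":0,"ax":0,"ay":0,"az":0},{"dx":0,"dy":0,"dz":0,"ax":0,"ay":0,"az":0},{"dx":0,"dy":0,"dz":0.03,"ax":0,"ay":0,"az":0},{"dx":0,"dy":0,"dz":0.03,"ax":0,"ay":0,"az":0},{"dx":0,"dy":0,"dz":0.018,"ax":0,"ay":0,"az":0},{"dx":0,"dy":0,"dz":0,"ax":0,"ay":0,"az":0},{"dx":0,"dy":0,"dz":0,"ax":0,"ay":0,"az":0}]'
python3 - <<'E'
from station import r
import cv2
print(r.get_state()['joint_pos'])
cv2.imwrite("pics/sc6.png",r.camera("scene")["image"][180:380,220:440].repeat(3,0).repeat(3,1)[:600,:800])
E
```

```text
t: 10.65
position: [0.4952, 0.0456, 0.0379]
tcp_rot: [[0.983, -0.184, -0.001], [-0.184, -0.983, 0.0], [-0.001, 0.0, -1.0]]
contact_force: [0.4, 0.1, -2.4]
width: 0.06
t: 11.35
position: [0.4952, 0.0456, 0.0065]
tcp_rot: [[0.984, -0.178, -0.001], [-0.178, -0.984, 0.0], [-0.001, 0.0, -1.0]]
contact_force: [0.4, 1.2, -1.1]
width: 0.06
[-1.13403676e-02  7.45349923e-02  1.95907165e+00  1.96026284e-05
  1.10938145e+00  1.73824481e+00]
```

View pics/sc6.png

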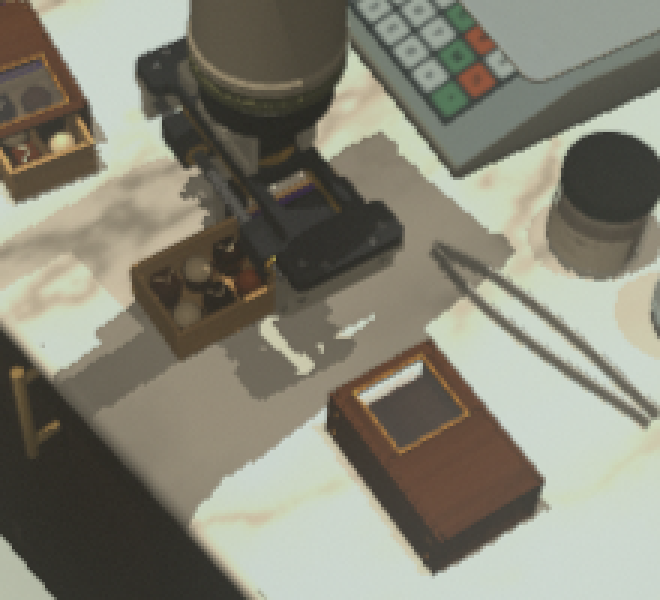

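The quarter turn is done and the tray lies on the counter with its chocolate end toward the robot. Next: release, rise, turn the hand back half a turn and regrasp.

```bash
python3 -m jog '[{"dx":0,"dy":0,"dz":0,"ax":0,"ay":0,"az":0},{"dx":0,"dy":0,"dz":0,"ax":0,"ay":0,"az":0},{"dx":0,"dy":0,"dz":0,"ax":0,"ay":0,"az":0},{"dx":0,"dy":0,"dz":0,"ax":0,"ay":0,"az":0},{"dx":0,"dy":0,"dz":-0.05,"ax":0,"ay":0,"az":0},{"dx":0,"dy":0,"dz":-0.05,"ax":0,"ay":0,"az":0},{"dx":0,"dy":0,"dz":-0.05,"ax":0,"ay":0,"az":0},{"dx":0,"dy":0,"dz":0,"ax":0,"ay":0,"az":-0.18},{"dx":0,"dy":0,"dz":0,"ax":0,"ay":0,"az":-0.18},{"dx":0,"dy":0,"dz":0,"ax":0,"ay":0,"az":-0.18},{"dx":0,"dy":0,"dz":0,"ax":0,"ay":0,"az":-0.18},{"dx":0,"dy":0,"dz":0,"ax":0,"ay":0,"az":-0.18}]' 1
python3 -m jog '[{"dx":0,"dy":0,"dz":0,"ax":0,"ay":0,"az":-0.18},{"dx":0,"dy":0,"dz":0,"ax":0,"ay":0,"az":-0.18},{"dx":0,"dy":0,"dz":0,"ax":0,"ay":0,"az":-0.18},{"dx":0,"dy":0,"dz":0,"ax":0,"ay":0,"az":-0.18},{"dx":0,"dy":0,"dz":0,"ax":0,"ay":0,"az":-0.18},{"dx":0,"dy":0,"dz":0,"ax":0,"ay":0,"az":-0.18},{"dx":0,"dy":0,"dz":0,"ax":0,"ay":0,"az":-0.18},{"dx":0,"dy":0,"dz":0,"ax":0,"ay":0,"az":-0.18},{"dx":0,"dy":0,"dz":0,"ax":0,"ay":0,"az":-0.18},{"dx":0,"dy":0,"dz":0,"ax":0,"ay":0,"az":-0.18},{"dx":0,"dy":0,"dz":0,"ax":0,"ay":0,"az":-0.18},{"dx":0,"dy":0,"dz":0,"ax":0,"ay":0,"az":-0.18}]' 1
python3 -m jog '[{"dx":0,"dy":0,"dz":0,"ax":0,"ay":0,"az":-0.18},{"dx":0,"dy":0,"dz":0,"ax":0,"ay":0,"az":-0.18},{"dx":0,"dy":0,"dz":0,"ax":0,"ay":0,"az":-0.18},{"dx":0,"dy":0,"dz":0,"ax":0,"ay":0,"az":-0.18},{"dx":0,"dy":0,"dz":0,"ax":0,"ay":0,"az":-0.18},{"dx":0,"dy":0,"dz":0,"ax":0,"ay":0,"az":-0.04},{"dx":0,"dy":0,"dz":0,"ax":0,"ay":0,"az":0},{"dx":0,"dy":0,"dz":0,"ax":0,"ay":0,"az":0},{"dx":0,"dy":0,"dz":0,"ax":0,"ay":0,"az":0}]' 1
python3 - <<'E'
from station import r
import cv2
print(r.get_state()['joint_pos'])
cv2.imwrite("pics/sc7.png",r.camera("scene")["image"][180:380,220:440].repeat(3,0).repeat(3,1)[:600,:800])
cv2.imwrite("pics/w7.png",r.camera("wrist")["image"])
E
```

```text
t: 12.6
position: [0.4959, 0.0456, 0.0676]
tcp_rot: [[0.861, 0.509, 0.0], [0.509, -0.861, -0.0], [0.0, 0.0, -1.0]]
contact_force: [-0.3, -0.0, -0.2]
width: 0.0929
t: 13.8
position: [0.4959, 0.0456, 0.0676]
tcp_rot: [[-0.612, 0.79, 0.0], [0.79, 0.612, -0.0], [-0.0, 0.0, -1.0]]
contact_force: [-1.1, 0.5, 0.0]
width: 0.0927
t: 14.7
position: [0.4958, 0.0456, 0.0675]
tcp_rot: [[-0.984, 0.179, 0.0], [0.179, 0.984, -0.0], [-0.0, -0.0, -1.0]]
contact_force: [0.1, 0.8, 0.3]
width: 0.0931
[-1.13197888e-02 -1.66006641e-02  1.92658158e+00 -4.05617286e-05
  1.23151648e+00 -1.40200382e+00]
```

View pics/sc7.png

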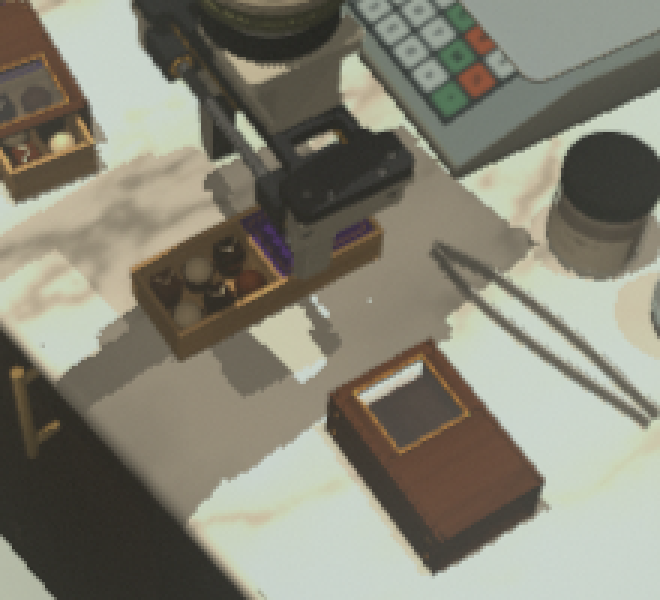

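View pics/w7.png

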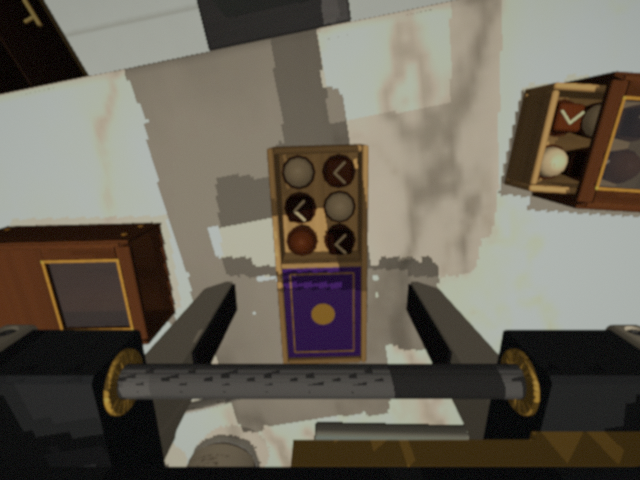

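Both views show the tray resting centred under the open hand. In the wrist view its top corners are (268,146), (368,145), (366,358) and (283,360). The sleeve is at left and box 2 at right, neither of them touched.

Run:
```python
from station import r
from h import *
c=r.camera("wrist");s=r.get_state();p=s['position'];R=s['tcp_rot']
Q=np.array([ray(c,q,.03) for q in [(268,146),(368,145),(366,358),(283,360)]])
print(Q.round(4)); m=Q.mean(0);d=Q[0]+Q[1]-Q[2]-Q[3]
print(m,np.linalg.norm(d)/2,np.degrees(np.arctan2(d[1],d[0])),(R.T@(m-p)/.4).round(4))
im=c["image"][200:350,0:180];cv2.imwrite("pics/w7z.png",cv2.resize(im,None,fx=4,fy=4,interpolation=cv2.INTER_CUBIC))
```

```text
[[0.4134 0.0301 0.03  ]
 [0.4232 0.0874 0.03  ]
 [0.5674 0.0659 0.03  ]
 [0.5584 0.0075 0.03  ]]
[0.49060677 0.04773903 0.03      ] 0.14626702813711984 171.3496134657249 [0.0138 0.003  0.0936]
```

View pics/w7z.png

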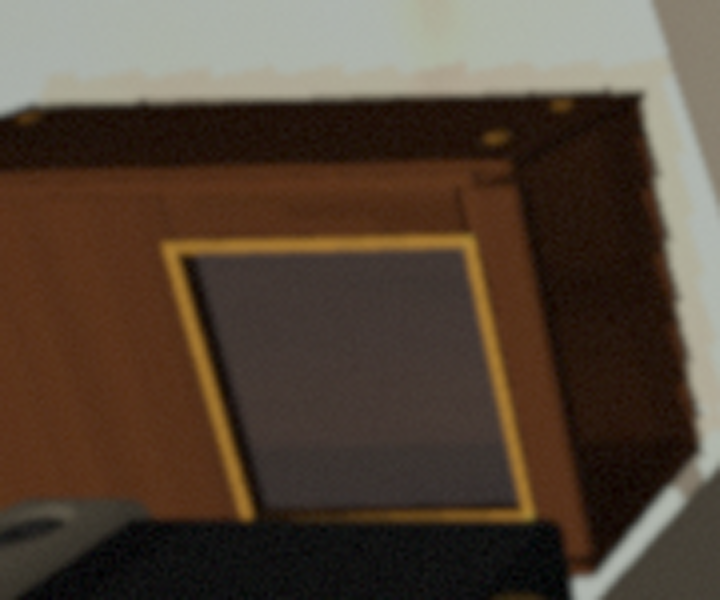

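Run:
```python
from station import r
from h import *
c=r.camera("wrist")
f=lambda q,z:ray(c,(q[0]/4-.1,q[1]/4+199.9),z)
a=f((518,163),.043);b=f((590,570),.043);print(a,b,(a+b)/2,np.linalg.norm(a-b),np.degrees(np.arctan2((b-a)[1],(b-a)[0]))+90)
a=f((640,97),.0);b=f((697,447),.0);print("foot",a,b,(a+b)/2,np.linalg.norm(a-b))
a=f((470,238),.043);b=f((530,513),.043);print("win",a,b,(a+b)/2,np.linalg.norm(a-b),np.degrees(np.arctan2((b-a)[1],(b-a)[0]))+90)
```

```text
[ 0.45133237 -0.06075905  0.043     ] [ 0.51995368 -0.07337442  0.043     ] [ 0.48564302 -0.06706673  0.043     ] 0.06977128627935061 79.58303512308754
foot [ 0.45216184 -0.06265502  0.        ] [ 0.52141976 -0.07423097  0.        ] [ 0.4867908  -0.06844299  0.        ] 0.07021867864142457
win [ 0.46132976 -0.07197478  0.043     ] [ 0.50804787 -0.07936101  0.043     ] [ 0.48468882 -0.0756679   0.043     ] 0.04729839668199198 81.01577688512731
```

```bash
python3 -m jog '[{"dx":0.01,"dy":0,"dz":0.05,"ax":0,"ay":0,"az":0},{"dx":0,"dy":0,"dz":0.05,"ax":0,"ay":0,"az":0},{"dx":0,"dy":0,"dz":0.053,"ax":0,"ay":0,"az":0},{"dx":0,"dy":0,"dz":0,"ax":0,"ay":0,"az":0},{"dx":0,"dy":0,"dz":0,"ax":0,"ay":0,"az":0}]' 1
python3 -m jog '[{"dx":0,"dy":0,"dz":0,"ax":0,"ay":0,"az":0},{"dx":0,"dy":0,"dz":0,"ax":0,"ay":0,"az":0},{"dx":0,"dy":0,"dz":0,"ax":0,"ay":0,"az":0},{"dx":0,"dy":0,"dz":0,"ax":0,"ay":0,"az":0},{"dx":0,"dy":0,"dz":0,"ax":0,"ay":0,"az":0},{"dx":0,"dy":0,"dz":0,"ax":0,"ay":0,"az":0},{"dx":0,"dy":0,"dz":0,"ax":0,"ay":0,"az":0},{"dx":0,"dy":0,"dz":0,"ax":0,"ay":0,"az":0},{"dx":0,"dy":0,"dz":0,"ax":0,"ay":0,"az":0},{"dx":0,"dy":0,"dz":0,"ax":0,"ay":0,"az":0}]' -1
python3 -m jog '[{"dx":0,"dy":0,"dz":-0.02,"ax":0,"ay":0,"az":0},{"dx":0,"dy":0,"dz":-0.03,"ax":0,"ay":0,"az":0},{"dx":0,"dy":0,"dz":-0.03,"ax":0,"ay":0,"az":0},{"dx":0,"dy":0,"dz":0,"ax":0,"ay":0,"az":0},{"dx":0,"dy":0,"dz":0,"ax":0,"ay":0,"az":0}]'
```

```text
t: 15.4
position: [0.4915, 0.0463, 0.0063]
tcp_rot: [[-0.984, 0.178, -0.001], [0.178, 0.984, 0.0], [0.001, -0.0, -1.0]]
contact_force: [1.4, -0.4, 0.3]
width: 0.0928
t: 16.4
position: [0.4921, 0.0463, 0.0066]
tcp_rot: [[-0.984, 0.178, 0.0], [0.178, 0.984, -0.0], [-0.0, 0.0, -1.0]]
contact_force: [-1.9, -0.1, 6.0]
width: 0.06
t: 16.9
position: [0.4925, 0.0463, 0.039]
tcp_rot: [[-0.984, 0.178, 0.002], [0.178, 0.984, 0.0], [-0.002, 0.0, -1.0]]
contact_force: [-0.2, 0.1, -1.6]
width: 0.0597
```

The tray is held again. I'll make the second quarter turn.

```bash
python3 -m jog '[{"dx":0,"dy":0,"dz":0,"ax":0,"ay":0,"az":0.08},{"dx":0,"dy":0,"dz":0,"ax":0,"ay":0,"az":0.18},{"dx":0,"dy":0,"dz":0,"ax":0,"ay":0,"az":0.18},{"dx":0,"dy":0,"dz":0,"ax":0,"ay":0,"az":0.18},{"dx":0,"dy":0,"dz":0,"ax":0,"ay":0,"az":0.18},{"dx":0,"dy":0,"dz":0,"ax":0,"ay":0,"az":0.18},{"dx":0,"dy":0,"dz":0,"ax":0,"ay":0,"az":0.18},{"dx":0,"dy":0,"dz":0,"ax":0,"ay":0,"az":0.18},{"dx":0,"dy":0,"dz":0,"ax":0,"ay":0,"az":0.18},{"dx":0,"dy":0,"dz":0,"ax":0,"ay":0,"az":0.18},{"dx":0,"dy":0,"dz":0,"ax":0,"ay":0,"az":0.18},{"dx":0,"dy":0,"dz":0,"ax":0,"ay":0,"az":0.12}]'
python3 -m jog '[{"dx":0,"dy":0,"dz":0,"ax":0,"ay":0,"az":0},{"dx":0,"dy":0,"dz":0,"ax":0,"ay":0,"az":0},{"dx":0,"dy":0,"dz":0.03,"ax":0,"ay":0,"az":0},{"dx":0,"dy":0,"dz":0.02,"ax":0,"ay":0,"az":0},{"dx":0,"dy":0,"dz":0.01,"ax":0,"ay":0,"az":0},{"dx":0,"dy":0,"dz":0,"ax":0,"ay":0,"az":0},{"dx":0,"dy":0,"dz":0,"ax":0,"ay":0,"az":0},{"dx":0,"dy":0,"dz":0,"ax":0,"ay":0,"az":0}]'
python3 - <<'E'
from station import r
import cv2,numpy as np
s=r.get_state();p=s['position'];R=s['tcp_rot'];print(p,R.round(4))
print((R.T@(np.array([.502,.0226,.0115])-p)/.4).round(4))
c=r.camera("scene")["image"][180:380,220:440];cv2.imwrite("pics/sc8.png",cv2.resize(c,None,fx=3,fy=3,interpolation=cv2.INTER_CUBIC))
E
```

```text
t: 18.1
position: [0.4913, 0.0463, 0.0376]
tcp_rot: [[0.184, 0.983, -0.001], [0.983, -0.184, 0.0], [-0.0, -0.001, -1.0]]
contact_force: [0.6, -0.4, -1.6]
width: 0.0595
t: 18.9
position: [0.4922, 0.0463, 0.0145]
tcp_rot: [[0.178, 0.984, 0.001], [0.984, -0.178, -0.0], [0.0, 0.001, -1.0]]
contact_force: [-0.5, -0.3, -1.9]
width: 0.0597
[0.49220345 0.04628935 0.01454722] [[ 1.78e-01  9.84e-01  6.00e-04]
 [ 9.84e-01 -1.78e-01 -0.00e+00]
 [ 1.00e-04  6.00e-04 -1.00e+00]]
[-0.0539  0.0346  0.0076]
```

View pics/sc8.png

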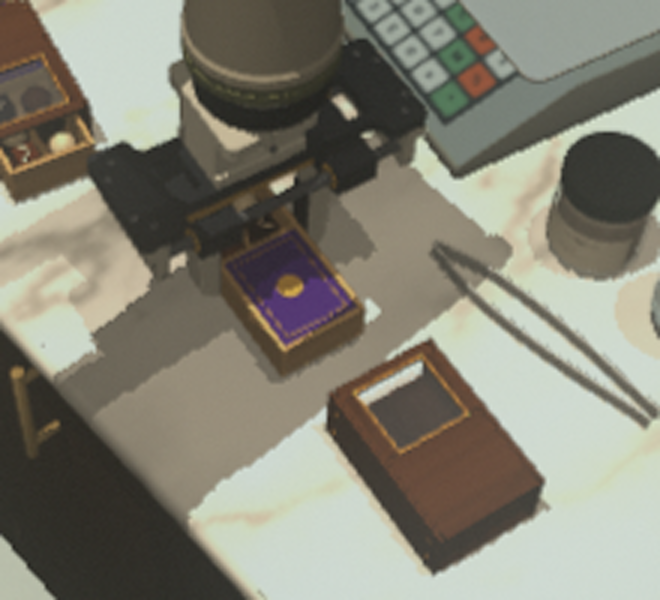

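The tray is turned, with its violet end leading toward the sleeve. I'll shift sideways onto the sleeve's axis, then check the alignment in one picture.

```bash
python3 -m jog '[{"dx":-0.02,"dy":0.017,"dz":0.004,"ax":0,"ay":0,"az":0},{"dx":-0.02,"dy":0.017,"dz":0.003,"ax":0,"ay":0,"az":0},{"dx":0,"dy":0,"dz":0,"ax":0,"ay":0,"az":0},{"dx":0,"dy":0,"dz":0,"ax":0,"ay":0,"az":0},{"dx":0,"dy":0,"dz":0,"ax":0,"ay":0,"az":0}]'
python3 - <<'E'
from station import r
import cv2
s=r.get_state();print(s['position'])
a=r.camera("scene")["image"][250:380,290:420];cv2.imwrite("pics/sc9.png",cv2.resize(a[:120],None,fx=5,fy=5,interpolation=cv2.INTER_CUBIC))
a=r.camera("side")["image"][150:290,290:420];cv2.imwrite("pics/si9.png",cv2.resize(a[:120],None,fx=5,fy=5,interpolation=cv2.INTER_CUBIC))
E
```

```text
t: 19.45
position: [0.5023, 0.0281, 0.0113]
tcp_rot: [[0.179, 0.984, -0.0], [0.984, -0.179, 0.0], [0.0, -0.0, -1.0]]
contact_force: [0.6, -0.9, -2.3]
width: 0.0598
[0.50229564 0.02805172 0.01134686]
```

View pics/sc9.png

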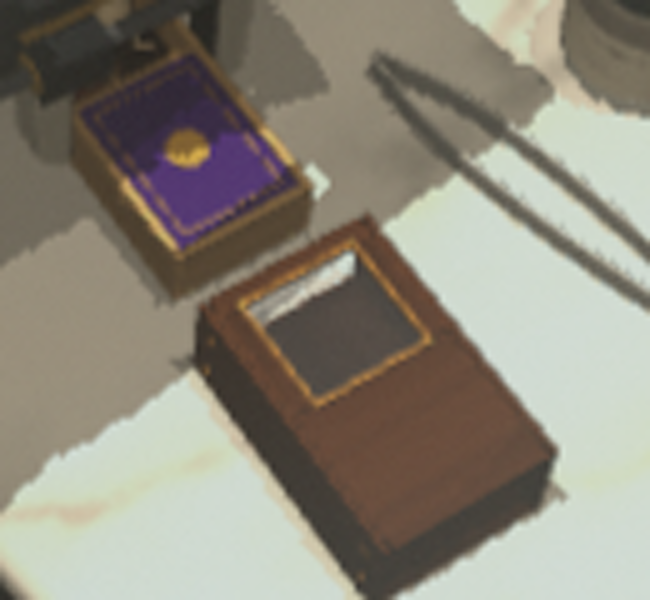

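View pics/si9.png

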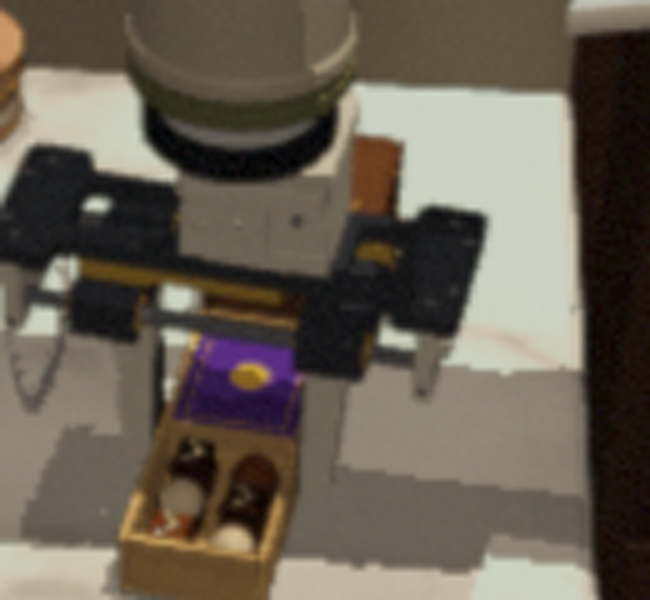

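Scene crop: tray front top corners at (312,188) and (183,258). Sleeve roof corners at (370,215), (203,305), (383,548) and (553,452).

Run:
```python
from station import r
from h import *
c=r.camera("scene")
f=lambda q,z:ray(c,(q[0]/5+289.9,q[1]/5+249.9),z)[:2]
S=np.array([f(q,.043) for q in [(370,215),(203,305),(383,548),(553,452)]])
T=np.array([f(q,.0347) for q in [(312,188),(183,258)]])
print(S.round(4).tolist(),S.mean(0));print(T.round(4).tolist())
d=S[0]+S[1]-S[2]-S[3];print(np.degrees(np.arctan2(d[1],d[0])))
for L,(a,b) in {"edgeR":(S[0],S[3]),"edgeL":(S[1],S[2])}.items(): print(L,np.degrees(np.arctan2(*(a-b)[::-1])))
for ang in(79.8,np.degrees(np.arctan2(d[1],d[0]))):
    u=np.array([np.cos(np.radians(ang)),np.sin(np.radians(ang))]);v=np.array([u[1],-u[0]])
    print("lateral tray-sleeve",(T.mean(0)-S.mean(0))@v,"v of corners",(S-S.mean(0))@v,(T-S.mean(0))@v,"along",(T.mean(0)-S.mean(0))@u)
```

```text
[[0.5206, -0.076], [0.4512, -0.0645], [0.4343, -0.1691], [0.5016, -0.1814]] [ 0.47692877 -0.12277468]
[[0.5171, -0.0512], [0.4623, -0.0427]]
80.29856053150301
edgeR 79.78658598046412
edgeL 80.81648498351991
lateral tray-sleeve -0.0008533874784851845 v of corners [ 0.0346937  -0.0356206  -0.03374172  0.03466862] [ 0.02685796 -0.02856473] along 0.07688420749111961
lateral tray-sleeve -0.00018435392933641162 v of corners [ 0.03516022 -0.03516022 -0.03420285  0.03420285] [ 0.02753177 -0.02790048] along 0.0768887224848658
```

Lateral error is under 1 mm, with a gap of about 22 mm to the mouth. I'll enter gently and watch the force.

```bash
python3 -m jog '[{"dx":-0.02,"dy":0,"dz":0,"ax":0,"ay":0,"az":0},{"dx":-0.02,"dy":0,"dz":0,"ax":0,"ay":0,"az":0},{"dx":-0.015,"dy":0,"dz":0,"ax":0,"ay":0,"az":0},{"dx":-0.01,"dy":0,"dz":0,"ax":0,"ay":0,"az":0},{"dx":-0.01,"dy":0,"dz":0,"ax":0,"ay":0,"az":0},{"dx":0,"dy":0,"dz":0,"ax":0,"ay":0,"az":0},{"dx":0,"dy":0,"dz":0,"ax":0,"ay":0,"az":0}]'
python3 - <<'E'
from station import r
import cv2
a=r.camera("scene")["image"][250:380,290:420];cv2.imwrite("pics/sc10.png",cv2.resize(a[:120],None,fx=5,fy=5,interpolation=cv2.INTER_CUBIC))
E
```

```text
t: 20.3
position: [0.4971, -0.0015, 0.0115]
tcp_rot: [[0.178, 0.984, 0.0], [0.984, -0.178, 0.0], [0.0, 0.0, -1.0]]
contact_force: [0.5, 0.7, -1.7]
width: 0.06
```

View pics/sc10.png

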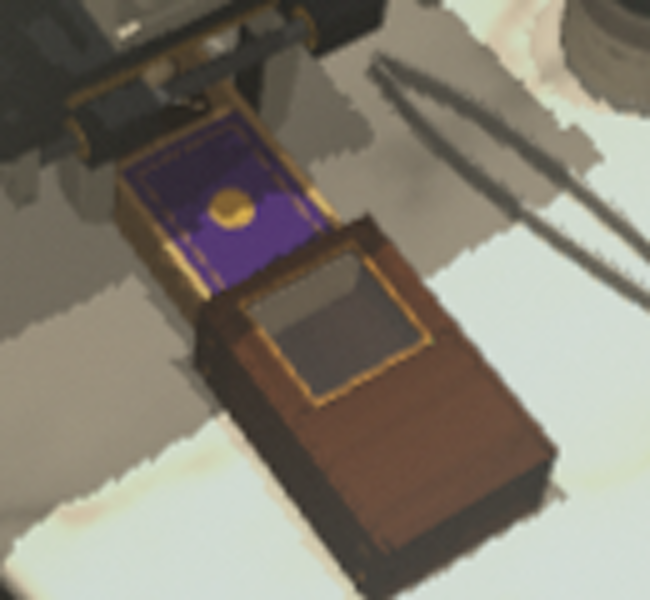

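It has entered cleanly: the sleeve has not moved and there is no side force. I'll push on until the fingers approach the sleeve.

```bash
python3 -m jog '[{"dx":-0.015,"dy":0,"dz":0,"ax":0,"ay":0,"az":0},{"dx":-0.02,"dy":0,"dz":0,"ax":0,"ay":0,"az":0},{"dx":-0.02,"dy":0,"dz":0,"ax":0,"ay":0,"az":0},{"dx":-0.02,"dy":0,"dz":0,"ax":0,"ay":0,"az":0},{"dx":-0.02,"dy":0,"dz":0,"ax":0,"ay":0,"az":0},{"dx":-0.02,"dy":0,"dz":0,"ax":0,"ay":0,"az":0},{"dx":0,"dy":0,"dz":0.004,"ax":0,"ay":0,"az":0},{"dx":0,"dy":0,"dz":0,"ax":0,"ay":0,"az":0},{"dx":0,"dy":0,"dz":0,"ax":0,"ay":0,"az":0}]'
python3 - <<'E'
from station import r
import cv2
a=r.camera("scene")["image"][250:380,290:420];cv2.imwrite("pics/sc11.png",cv2.resize(a[:120],None,fx=5,fy=5,interpolation=cv2.INTER_CUBIC))
E
```

```text
t: 21.25
position: [0.4888, -0.0465, 0.0097]
tcp_rot: [[0.178, 0.984, -0.0], [0.984, -0.178, 0.0], [0.0, -0.0, -1.0]]
contact_force: [0.6, -0.5, -2.1]
width: 0.0599
```

View pics/sc11.png

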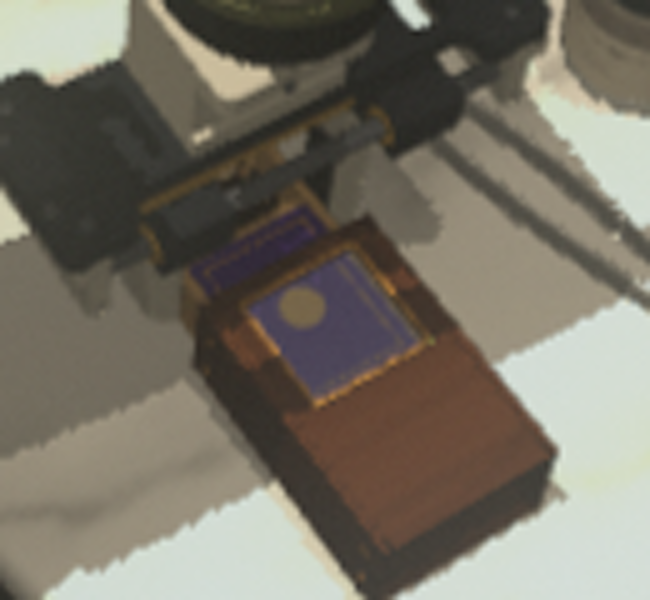

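```bash
python3 -m jog '[{"dx":0,"dy":0,"dz":0,"ax":0,"ay":0,"az":0},{"dx":0,"dy":0,"dz":0,"ax":0,"ay":0,"az":0},{"dx":0,"dy":0,"dz":0,"ax":0,"ay":0,"az":0},{"dx":0,"dy":0,"dz":0,"ax":0,"ay":0,"az":0},{"dx":0,"dy":0,"dz":0,"ax":0,"ay":0,"az":0},{"dx":0.055,"dy":0,"dz":0,"ax":0,"ay":0,"az":0},{"dx":0.055,"dy":0,"dz":0,"ax":0,"ay":0,"az":0},{"dx":0.055,"dy":0,"dz":0,"ax":0,"ay":0,"az":0},{"dx":0,"dy":0,"dz":0,"ax":0,"ay":0,"az":0},{"dx":0,"dy":0,"dz":0,"ax":0,"ay":0,"az":0},{"dx":0,"dy":0,"dz":0,"ax":0,"ay":0,"az":0}]' 1
python3 - <<'E'
from station import r
import cv2
a=r.camera("scene")["image"][240:380,290:420];cv2.imwrite("pics/sc12.png",cv2.resize(a[:120],None,fx=5,fy=5,interpolation=cv2.INTER_CUBIC))
cv2.imwrite("pics/w12.png",r.camera("wrist")["image"])
E
```

```text
t: 22.4
position: [0.5005, 0.0177, 0.0098]
tcp_rot: [[0.178, 0.984, -0.0], [0.984, -0.178, -0.0], [-0.0, -0.0, -1.0]]
contact_force: [0.7, -1.1, 0.2]
width: 0.093
```

View pics/sc12.png

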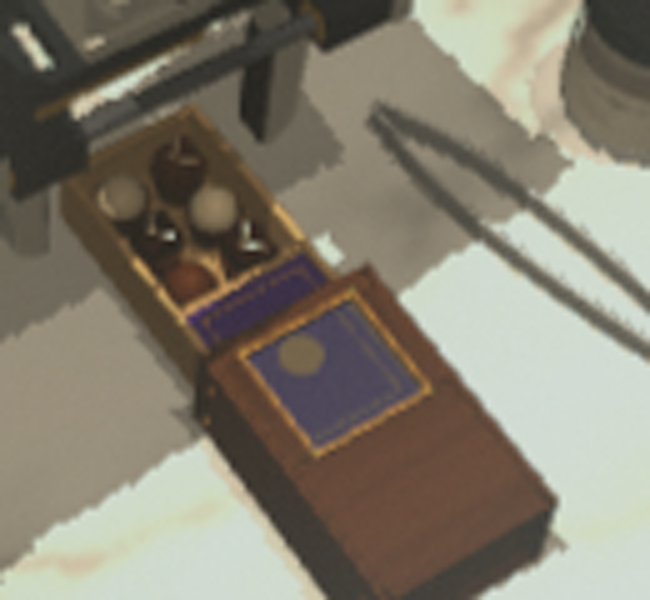

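View pics/w12.png

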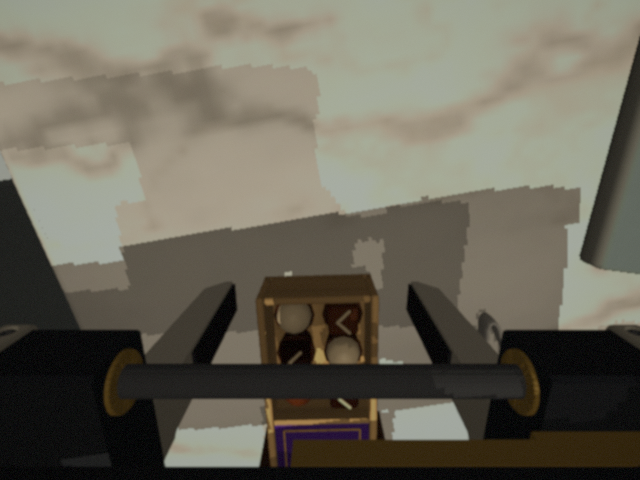

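```bash
python3 -m jog '[{"dx":0,"dy":0,"dz":0,"ax":0,"ay":0,"az":0},{"dx":0,"dy":0,"dz":0,"ax":0,"ay":0,"az":0},{"dx":0,"dy":0,"dz":0,"ax":0,"ay":0,"az":0},{"dx":0,"dy":0,"dz":0,"ax":0,"ay":0,"az":0},{"dx":0,"dy":0,"dz":0,"ax":0,"ay":0,"az":0},{"dx":0,"dy":0,"dz":0,"ax":0,"ay":0,"az":0},{"dx":0,"dy":0,"dz":0,"ax":0,"ay":0,"az":0},{"dx":0,"dy":0,"dz":0,"ax":0,"ay":0,"az":0},{"dx":0,"dy":0,"dz":0,"ax":0,"ay":0,"az":0},{"dx":0,"dy":0,"dz":0,"ax":0,"ay":0,"az":0}]' -1
python3 - <<'E'
from station import r
from h import *
c=r.camera("wrist");s=r.get_state();p=s['position']
im=c["image"][250:350,220:420];cv2.imwrite("pics/w13.png",cv2.resize(im,None,fx=4,fy=4,interpolation=cv2.INTER_CUBIC))
print(p)
E
```

```text
t: 23.5
position: [0.5006, 0.0183, 0.0098]
tcp_rot: [[0.178, 0.984, -0.0], [0.984, -0.178, -0.0], [-0.0, -0.0, -1.0]]
contact_force: [-0.0, 0.1, -0.6]
width: 0.0597
[0.50057549 0.01828758 0.00980789]
```

View pics/w13.png

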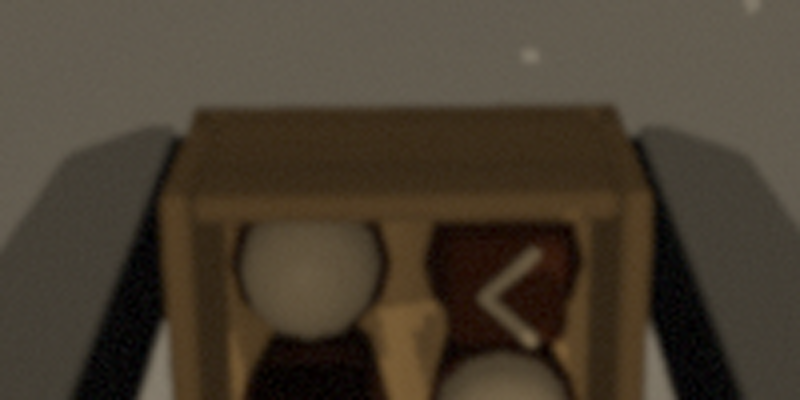

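It is gripped at the chocolate end. I'll push most of the way in, then measure.

```bash
python3 -m jog '[{"dx":-0.015,"dy":0,"dz":0,"ax":0,"ay":0,"az":0},{"dx":-0.02,"dy":0,"dz":0,"ax":0,"ay":0,"az":0},{"dx":-0.02,"dy":0,"dz":0,"ax":0,"ay":0,"az":0},{"dx":-0.02,"dy":0,"dz":0,"ax":0,"ay":0,"az":0},{"dx":-0.02,"dy":0,"dz":0,"ax":0,"ay":0,"az":0},{"dx":-0.02,"dy":0,"dz":0,"ax":0,"ay":0,"az":0},{"dx":-0.02,"dy":0,"dz":0,"ax":0,"ay":0,"az":0},{"dx":-0.015,"dy":0,"dz":0,"ax":0,"ay":0,"az":0},{"dx":0,"dy":0,"dz":0,"ax":0,"ay":0,"az":0},{"dx":0,"dy":0,"dz":0,"ax":0,"ay":0,"az":0},{"dx":0,"dy":0,"dz":0,"ax":0,"ay":0,"az":0}]'
python3 - <<'E'
from station import r
from h import *
s=r.get_state();print(s['position'],s['contact_force'])
a=r.camera("scene")["image"][270:390,310:420];cv2.imwrite("pics/sc14.png",cv2.resize(a,None,fx=5,fy=5,interpolation=cv2.INTER_CUBIC))
E
```

```text
t: 24.65
position: [0.4912, -0.0419, 0.0112]
tcp_rot: [[0.179, 0.984, 0.003], [0.984, -0.179, -0.001], [-0.0, 0.003, -1.0]]
contact_force: [0.6, 0.2, 9.7]
width: 0.0596
[ 0.49116008 -0.04186098  0.011181  ] [0.5918695  0.22777274 9.70231914]
```

View pics/sc14.png

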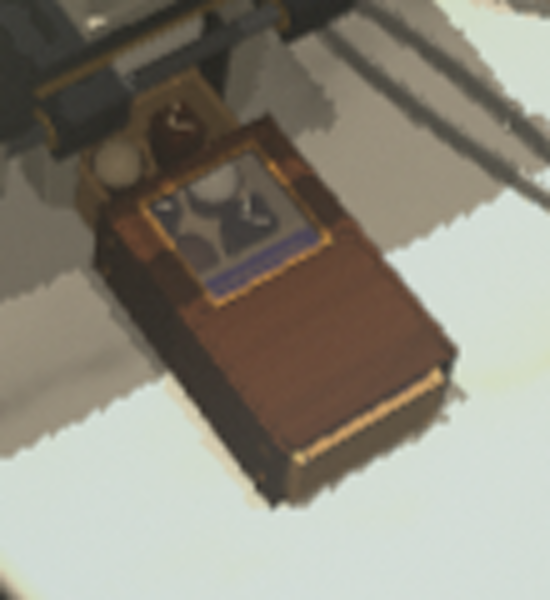

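The sleeve is still in place. The violet end is just showing at the far mouth, (300,458)–(440,372) in the crop. The 9.7 N upward force suggests the tray is pressed slightly down, so I'll relieve that and measure.

```bash
python3 -m jog '[{"dx":0,"dy":0,"dz":-0.004,"ax":0,"ay":0,"az":0},{"dx":0,"dy":0,"dz":0,"ax":0,"ay":0,"az":0},{"dx":0,"dy":0,"dz":0,"ax":0,"ay":0,"az":0}]'
python3 - <<'E'
from station import r
from h import *
c=r.camera("scene")
f=lambda q,z:ray(c,(q[0]/5+309.9,q[1]/5+269.9),z)[:2]
u=np.array([.177,.984])
S=np.array([f(q,.043) for q in [(270,115),(100,195),(285,447),(455,352)]])
T=np.array([f(q,.034) for q in [(300,460),(440,374)]])
print((T-S.mean(0))@u,S.mean(0),(S-S.mean(0))@u)
E
```

```text
t: 25.0
position: [0.4899, -0.0415, 0.0115]
tcp_rot: [[0.178, 0.984, 0.0], [0.984, -0.178, -0.001], [-0.001, 0.0, -1.0]]
contact_force: [1.5, -2.5, 1.8]
width: 0.0602
[-0.05727866 -0.05554984] [ 0.47771398 -0.12202946] [ 0.0528797   0.05573815 -0.05404082 -0.05457703]
```

```bash
python3 -m jog '[{"dx":-0.01,"dy":0,"dz":0,"ax":0,"ay":0,"az":0},{"dx":-0.01,"dy":0,"dz":0,"ax":0,"ay":0,"az":0},{"dx":-0.01,"dy":0,"dz":0,"ax":0,"ay":0,"az":0},{"dx":0,"dy":0,"dz":0,"ax":0,"ay":0,"az":0},{"dx":0,"dy":0,"dz":0,"ax":0,"ay":0,"az":0},{"dx":0,"dy":0,"dz":0,"ax":0,"ay":0,"az":0}]'
python3 - <<'E'
from station import r
from h import *
s=r.get_state();print(s['position'],s['contact_force'])
a=r.camera("scene")["image"][270:390,310:420];cv2.imwrite("pics/sc15.png",cv2.resize(a,None,fx=5,fy=5,interpolation=cv2.INTER_CUBIC))
E
```

```text
t: 25.65
position: [0.4881, -0.0529, 0.0118]
tcp_rot: [[0.178, 0.984, 0.001], [0.984, -0.178, -0.0], [0.0, 0.001, -1.0]]
contact_force: [0.5, 1.2, 5.9]
width: 0.0598
[ 0.48805227 -0.05288298  0.01177484] [0.49309586 1.19041702 5.89892774]
```

View pics/sc15.png

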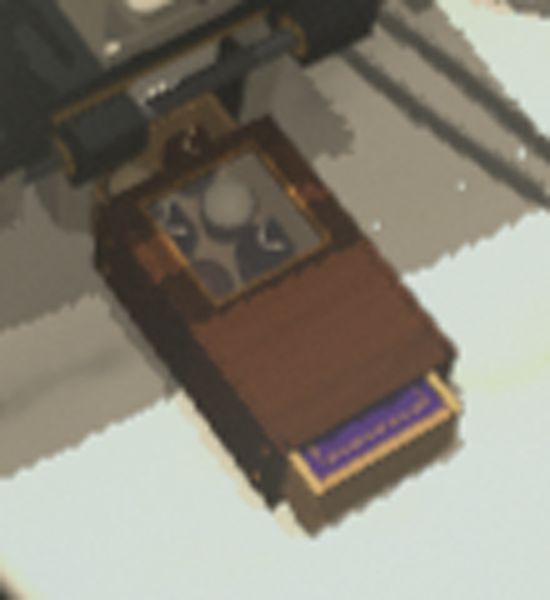

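The far end now sticks out, with its top edge at (318,492)–(460,408) in the crop. I'll release, back off and measure both ends.

```bash
python3 -m jog '[{"dx":0,"dy":0,"dz":0,"ax":0,"ay":0,"az":0},{"dx":0,"dy":0,"dz":0,"ax":0,"ay":0,"az":0},{"dx":0,"dy":0,"dz":0,"ax":0,"ay":0,"az":0},{"dx":0,"dy":0,"dz":0,"ax":0,"ay":0,"az":0},{"dx":0,"dy":0,"dz":0,"ax":0,"ay":0,"az":0},{"dx":0.06,"dy":0,"dz":0,"ax":0,"ay":0,"az":0},{"dx":0.06,"dy":0,"dz":0,"ax":0,"ay":0,"az":0},{"dx":0.06,"dy":0,"dz":-0.06,"ax":0,"ay":0,"az":0},{"dx":0.06,"dy":0,"dz":-0.1,"ax":0,"ay":0,"az":0},{"dx":0,"dy":0,"dz":-0.1,"ax":0,"ay":0,"az":0},{"dx":0,"dy":0,"dz":-0.1,"ax":0,"ay":0,"az":0},{"dx":0,"dy":0,"dz":0,"ax":0,"ay":0,"az":0}]' 1
python3 - <<'E'
from station import r
from h import *
for n,(y,x),f in (("scene",(270,310),5),("side",(165,310),8)):
    a=r.camera(n)["image"];a=a[270:390,310:420] if n=="scene" else a[165:235,310:390]
    cv2.imwrite(f"pics/{n}16.png",cv2.resize(a,None,fx=f,fy=f,interpolation=cv2.INTER_CUBIC))
cv2.imwrite("pics/w16.png",r.camera("wrist")["image"])
E
```

```text
t: 26.9
position: [0.5089, 0.0422, 0.1623]
tcp_rot: [[0.177, 0.984, 0.011], [0.984, -0.177, -0.0], [0.002, 0.011, -1.0]]
contact_force: [0.6, 0.2, 0.3]
width: 0.0927
```

View pics/scene16.png

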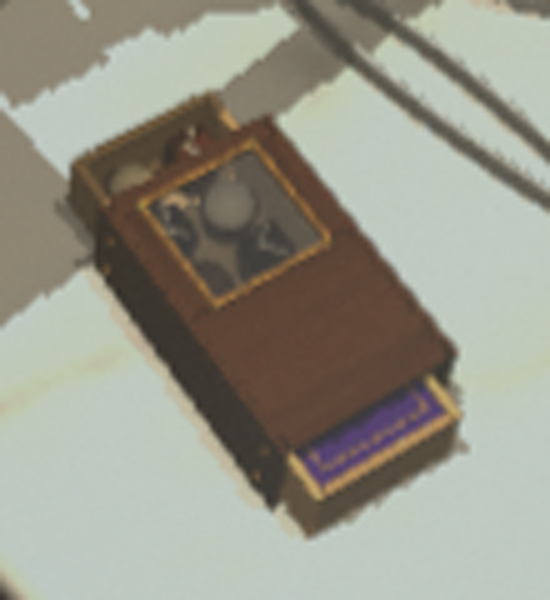

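View pics/side16.png

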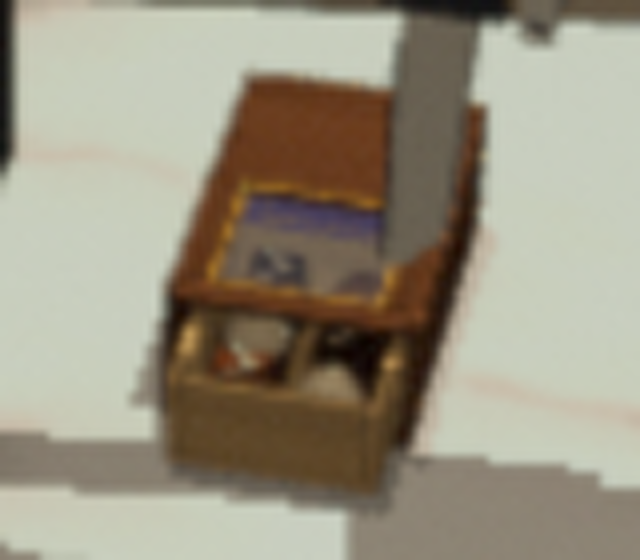

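View pics/w16.png

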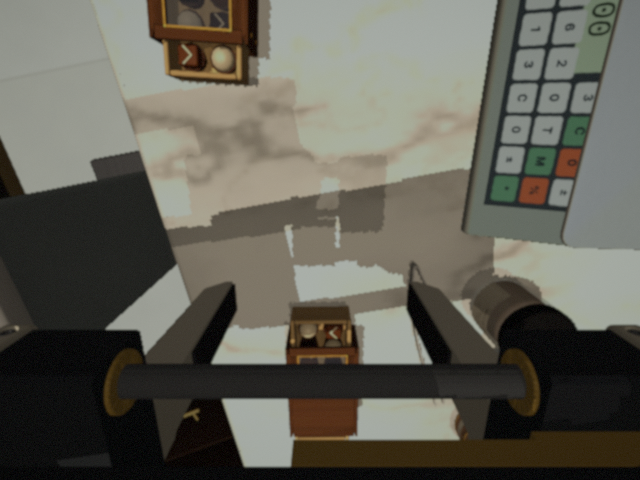

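Run:
```python
from station import r
from h import *
u=np.array([.177,.984]);v=np.array([.984,-.177])
c=r.camera("scene");s=r.camera("side")
f=lambda q,z:ray(c,(q[0]/5+309.9,q[1]/5+269.9),z)[:2]
g=lambda q,z:ray(s,(q[0]/8+309.9,q[1]/8+164.9),z)[:2]
S=np.array([f(q,.043) for q in [(270,115),(100,193),(285,447),(455,352)]]);o=S.mean(0)
n=np.array([f(q,.033) for q in[(460,410),(318,496)]]);p=np.array([f(q,.033) for q in[(212,95),(72,165)]])
print("scene",((n-o)@u),((p-o)@u),"centre",(np.r_[n,p].mean(0)-o)@u,(np.r_[n,p].mean(0)-o)@v,(p.mean(0)-n.mean(0))@u)
S=np.array([g(q,.043) for q in [(250,75),(168,292),(415,328),(485,107)]]);o=S.mean(0)
p=np.array([g(q,.033) for q in[(170,375),(390,408)]]);print("side",(S-o)@u,o,(p-o)@u-.075, (p.mean(0)-o)@v)
```

```text
scene [-0.06934348 -0.07043293] [0.07486173 0.07552626] centre 0.002652895848142807 -0.0028936066369047602 0.14508219920227894
side [-0.05180354  0.05368556  0.05187981 -0.05376183] [ 0.4759789  -0.11693417] [ 1.45731116e-03 -2.67172062e-05] -0.0030793263429649757
```

Chocolates lie under the window, and the tray sticks out at both ends. The centre offset measures +2.7 mm (scene) and +0.7 mm (side), within the 9 mm limit. One last check that nothing else moved.

Run:
```python
from station import r
from h import *
im=r.camera("scene")["image"];a=cv2.imread("pics/scene0.png")
for n,(x0,y0,x1,y1) in {"box2":(190,170,265,252),"reel":(235,142,272,176),"tongs":(358,256,445,325),"sleeve1":(325,285,412,382)}.items():
    A,B=[cv2.cvtColor(q[y0:y1,x0:x1],cv2.COLOR_BGR2GRAY).astype(np.float32) for q in(a,im)]
    print(n,cv2.phaseCorrelate(A,B,cv2.createHanningWindow(A.shape[::-1],cv2.CV_32F)))
cv2.imwrite("pics/sc17.png",im)
s=r.get_state();print(s['t'],s['position'],s['contact_force'])
```

```text
box2 ((0.5488956975669197, -0.0004292859270265126), 0.9929451535542806)
reel ((-0.08543618726481128, -0.05411459067192581), 0.8913843135039011)
tongs ((-0.14228850183562258, 0.09576754474005611), 0.614170695160642)
sleeve1 ((0.06988766341965658, 0.4584648971496108), 0.5758303587171767)
27.2 [0.50365798 0.04181456 0.15348371] [0.61174639 0.09210814 0.9131471 ]
```

View pics/sc17.png

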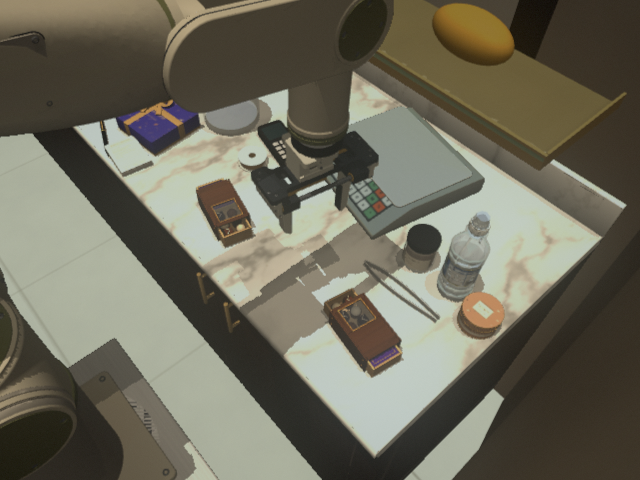

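Everything else is within half a pixel of its start, and the arm is clear. I'll hand in the job.

```bash
python3 -c "
from station import r
print(r.job_done())"
```

```text
the job is handed in; nothing more can be done
None
```

The wrongly packed box, the right-hand one, is repacked: its chocolates now lie under the window and the tray sticks out at both ends. I handed it in about 27 s into the 72 s allowed; no verdict was reported.

I drew the tray out toward the middle of the counter. I turned it in two quarter turns, with a regrasp between them because the last joint's range did not allow a half turn there. Then I slid it back in, violet end first.

**Last checks**
- **Tray position lengthwise:** the middle of the tray is off by about +2.7 mm in the scene view and +0.7 mm in the side view. The limit is 9 mm.
- **Tray position sideways:** both views read about −3 mm. That is more than the 2 mm of play allows, so I take it as measuring error; the limit is 6 mm.
- **Measured tray length:** it came out as 145 mm instead of 150 mm, so the pixel readings are good to a few millimetres at best.
- **Everything else:** sleeve 1, box 2, the tongs and the reel are each within about half a pixel of where they started.
- **Gripper:** open, holding nothing and raised clear, with the fingertips about 150 mm above the counter.

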